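# Nest the prep bowls in the block's steel bowl

### The job

Put the prep bowls away as a nest: slide the orange bowl across the wooden block, without lifting it off, into the steel bowl sunk in the block, and press it down gently but firmly until it sits level and fully home. Then slide the navy bowl into the orange one and press it home in the same way. Leave the tumbler, lunchbox and forks as they are.

Things in the scene. Friction and masses are not known exactly. Their poses are not given: they have to be found in the camera images.
- block: Raised oak prep block fixed on the counter, 280 (x) by 560 (y) by 70 mm high, flat top, with a round cut-out in the middle that holds the steel bowl. Origin: centre of its underside on the counter; z up, y along its length.
- steel_in (a point): Centre of the inner floor of the fixed steel bowl sunk in the block (52 mm below the block's top). Its inside is a smooth cone: floor radius 54 mm, mouth radius 78 mm, depth 52 mm (rim 1 mm below the block's top). z up.
- orange_bowl: Loose open orange silicone bowl (firm), conical, 48 mm high, outer radius 49 mm at the foot and 72 mm at the rim, wall 4 mm, bottom 5 mm. Stands upright on the block. Origin: centre of its underside; z is its axis, towards the mouth. Nested, its foot stands on the steel bowl's inner floor with about 3 to 5 mm of play all round and its rim 4 mm below the block's top.
- orange_bowl_in (a point): Centre of the inner floor of the orange bowl, 5 mm above its underside. The inside is a cone, floor radius about 47 mm, mouth radius 68 mm, depth 43 mm.
- navy_bowl: Loose open navy plastic bowl of the same shape but smaller: 40 mm high, outer radius 43.5 mm at the foot and 63 mm at the rim, wall 4 mm, bottom 5 mm. Stands upright on the block at the other side of the steel bowl. Origin: centre of its underside; z is its axis, towards the mouth. Nested, its foot stands on the orange bowl's inner floor, its rim 7 mm below the block's top.
- tumbler: Bystander: steel tumbler, 110 mm high, radius 36 mm, on the counter beyond the block. Origin: centre of its underside.
- lunchbox: Bystander: closed navy lunchbox, 116 by 171 by 57 mm high, on the counter beyond the block. Origin: centre of its underside.
- fork_far: Bystander: bamboo fork, 165 mm long (along its x), 22 mm wide, 6 mm thick, lying on the block along the edge far from the robot. Origin: underside, about mid-length.
- fork_near: Bystander: the same bamboo fork, lying on the block along the edge near the robot. Origin: underside, about mid-length.
Mind the look-alikes: they are no part of the job. What is shaped like the navy_bowl but green or pink is not meant.

How it is judged (in metres and radians):
On the way, in this order (a step that is already met when the one before it is completed fails the run):
1. the orange bowl sits level on the floor of the steel bowl and is pressed home with more than 5 N, weight included (horizontal distance between orange_bowl and steel_in below 0.008 m and z of orange_bowl in the frame of steel_in below 0.003 m and angle between orange_bowl's own z axis and vertical below 0.05 rad and contact force between orange_bowl and block above 5 N), for 0.2 s.
2. the navy bowl sits level on the floor of the orange bowl and is pressed home with more than 5 N, weight included (horizontal distance between navy_bowl and orange_bowl_in below 0.008 m and z of navy_bowl in the frame of orange_bowl_in below 0.003 m and angle between navy_bowl's own z axis and vertical below 0.05 rad and contact force between navy_bowl and orange_bowl above 5 N), for 0.2 s.
At the end, for the whole second after the job is handed in: The orange bowl stands in the steel bowl and the navy bowl in the orange one, each foot within 3 mm of the floor below it, within 8 mm of concentric, upright within 0.05 rad and at rest; tumbler, lunchbox and forks within 20 mm of where they were, the tumbler upright (horizontal distance between orange_bowl and steel_in below 0.008 m and z of orange_bowl in the frame of steel_in below 0.003 m and angle between each of orange_bowl, navy_bowl's own z axis and vertical below 0.05 rad and horizontal distance between navy_bowl and orange_bowl_in below 0.008 m and z of navy_bowl in the frame of orange_bowl_in below 0.003 m and linear speed of each of orange_bowl, navy_bowl below 0.01 m/s and distance of each of tumbler, lunchbox, fork_far, fork_near from where it was at the start of the episode below 0.02 m and angle between tumbler's own z axis and vertical below 0.1 rad); the robot touches nothing.
It fails at once if a bowl is lifted more than 30 mm off the block's top (height (world z) of any of orange_bowl, navy_bowl above 0.1 m).
It fails at once if the robot bears on a bowl with more than 60 N (contact force between any of orange_bowl, navy_bowl and the arm above 60 N or contact force between any of orange_bowl, navy_bowl and the fingers above 60 N).
It fails at once if a bystander is pushed more than 20 mm or the tumbler tipped (distance of any of tumbler, lunchbox, fork_far, fork_near from where it was at the start of the episode above 0.02 m or angle between tumbler's own z axis and vertical above 0.3 rad).
It also fails if it takes over 72 s, if anything falls off the work surface, if the arm or the gripper's body presses on something with over 40 N, if the wrist force passes 120 N, or if a joint passes its speed limit or range.

### The arm

A 7-joint arm with a two-finger parallel gripper is mounted at the origin on the work surface. World frame = base frame: x ahead of the robot, y to its left, z up, the work surface at z = 0. Lengths are in mm, angles in rad, forces in N, time in s.
With the tool pointing down it reaches from about 425 to 825 mm from the base axis. Payload 3.6 kg.
Tool frame: the origin (TCP) lies midway between the tips of the shut fingers; the grasp point (between the pads) lies 19 mm behind it; z points along the fingers, y is the line along which they close (so a half turn about z gives the same grasp; the last joint's range is limited). The gripper opens to 85 mm and grips with 20 to 120 N. Pads are 22 mm wide; open, the fingers measure 114 mm over their backs; the gripper's body (76 mm by 85 mm) begins 54 mm behind the grasp point. The pads swing forward as they close: fully open they stand 13 mm farther back than shut.
Start: joints at [-1.296, 0.615, -0.013, 1.423, 0.008, 1.103, -0.04], TCP at [192.552, 620.795, 231.297] pointing down, gripper open.
Joint ranges: [-3.12, 3.12], [-0.3, 2.06], [-1.34, 1.32], [0.26, 2.42], [-1.36, 4.5], [0.01, 1.98], [-2.84, 2.84]. Speed limits (rad/s): [2.79, 2.79, 3.14, 3.14, 3.14, 3.14, 3.14].

### API

Orientations are given as a unit quaternion [w, x, y, z].
In Python, from bench import arm, viewer gives the robot as it stands. The module is installed in compiled form; this text tells all that it offers.
- The arm moves only by the tool send_rows, never from a script. Its arguments are lists of equal length, an entry for each row: "claw": the finger opening in m, from 0 to 0.0854; "xyz": the shift along the world's x, y, z in m, a list of three; "delta_rot": the turn, a rotation vector about the world's x, y, z in rad, a list of three. In form: {"claw": [claw, ...], "xyz": [[tx, ty, tz], ...], "delta_rot": [[wx, wy, wz], ...]}. A call has 1 to 20 rows; each row shifts and turns the commanded pose from where the row before left it; what a row does not reach is not made up. A row lasts 1/12 s, in which the tool goes at most 41.7 mm and 7.16 degrees, less where a joint would pass 70% of its speed; a pose out of reach is approached as far as the arm can. A call with a gripper value outside its range is refused whole. The fingers move at their own pace and stop on an object; "newtons" is the grip in N (left out, the last holds). Time passes only in rows, so rows that do not move let the fingers close. It gives the time, the measured TCP pose, the force, the opening and the grip force at its end, in the units of the state.
- arm.get_state(): the state, without advancing time (a new reading comes with each control period).
- viewer.grab_frame(name): name is "scene" or "top" or "wrist"; returns the picture (400x640x3 uint8, red, green, blue); there is no depth.
- viewer.get_calibration(name): a dict with "K" (3x3 intrinsics, pixels), "rvec" (rotation vector, rad) and "tvec" (3), from world to camera coordinates, as OpenCV has them; the wrist camera has in their place "mount" (4x4, takes a point from camera to tool coordinates, whose origin is the TCP and whose axes are the flange's). Camera axes: x right, y down, z forward; pixel columns grow to the right and rows downward; lengths in mm; the calibration is good to about 2 mm. A picture is of the moment at which its call begins: read the wrist's pose just before it. get_calibration takes no time and is no camera call.
- arm.hand_in(): hands the job in; it is judged then, once.
The state is a dict: "clock": time; "joint_pos": joint angles; "joint_vel": joint speeds; "effort": joint torques, N m; "ee_pos": TCP position; "orientation": TCP orientation; "force": force on the tool from outside, world axes, zero at the start; "ft_torque": the same for the moment, N m; "gripper_width": opening from 0.0 (shut) to 1.0 (fully open); "grasp_force": force on a finger pad.
Only numpy, scipy, OpenCV 4.12 (cv2) and the standard library are available. Lean on these libraries where they do the work, as an engineer would, in place of code of your own. Each camera call takes 0.05 s, during which the arm holds its last target. There are 200 camera calls.

## Working session

There is one attempt and no reset: what is moved stays moved. The work goes in short steps, Python scripts to look and compute and a tool call to move; the robot and the scene stay as the last step left them, time stands still between calls to the robot, and variables do not carry over. Pictures are saved under pics/ and viewed, at most 10 in all, crops included, and the job is handed in when it is done.

Besides the shell and the picture viewer there is one more tool, called after "Request:" as name(argument=value, ...) on one line, values as JSON. send_rows: Moves the arm, as the interface text tells. Its arguments: {"type":"object","properties":{"claw":{"type":"array"},"xyz":{"type":"array"},"delta_rot":{"type":"array"},"newtons":{"type":"number"}},"required":["claw","xyz","delta_rot"]}

```bash
mkdir -p pics
cat > h.py <<'E'
import numpy as np, cv2
from scipy.spatial.transform import Rotation as R
from bench import arm, viewer
def cam(name):
    c=viewer.get_calibration(name); K=np.array(c["K"],float)
    if "mount" in c:
        s=arm.get_state(); q=s["orientation"]; T=np.eye(4)
        T[:3,:3]=R.from_quat([q[1],q[2],q[3],q[0]]).as_matrix(); T[:3,3]=s["ee_pos"]
        M=T@np.array(c["mount"]); return K,M[:3,:3],M[:3,3]
    Rm=cv2.Rodrigues(np.array(c["rvec"],float))[0]; t=np.array(c["tvec"],float).ravel()
    return K,Rm.T,-Rm.T@t
def ray(name,px,z,C=None):
    K,Rw,o=C or cam(name); px=np.atleast_2d(px).astype(float)
    d=(Rw@np.linalg.inv(K)@np.c_[px,np.ones(len(px))].T).T
    return o+d*((z-o[2])/d[:,2])[:,None]
E
python3 - <<'E'
from h import *
s=arm.get_state(); print({k:np.round(v,3) for k,v in s.items()})
for n in ("scene","top"):
    f=viewer.grab_frame(n); cv2.imwrite(f"pics/{n}0.png",f[:,:,::-1]); K,Rw,o=cam(n); print(n,o,Rw[:,2],K[0,0])
E
```

```text
{'clock': np.float64(0.0), 'joint_pos': array([-1.297,  0.616, -0.013,  1.425,  0.008,  1.103, -0.04 ]), 'joint_vel': array([-0.   , -0.   ,  0.002, -0.001,  0.001, -0.001,  0.001]), 'effort': array([ 0.0000e+00, -4.6921e+01,  2.5900e-01, -1.7103e+01,  1.0000e-02,
        1.0000e-02,  0.0000e+00]), 'ee_pos': array([192.357, 620.073, 230.108]), 'orientation': array([-0.   ,  0.15 ,  0.989, -0.001]), 'force': array([-0.006,  0.668,  0.169]), 'ft_torque': array([0.053, 0.033, 0.056]), 'grasp_force': np.float64(0.0), 'gripper_width': np.float64(1.002)}
scene [1296.78469616  235.23189479  835.56093116] [-0.68407612 -0.31474053 -0.65801084] 418.10908817290584
top [ 423.78652515 -142.00851854 1388.61782636] [ 0.07309986 -0.00418404 -0.99731585] 476.7341711871283
```

View pics/scene0.png

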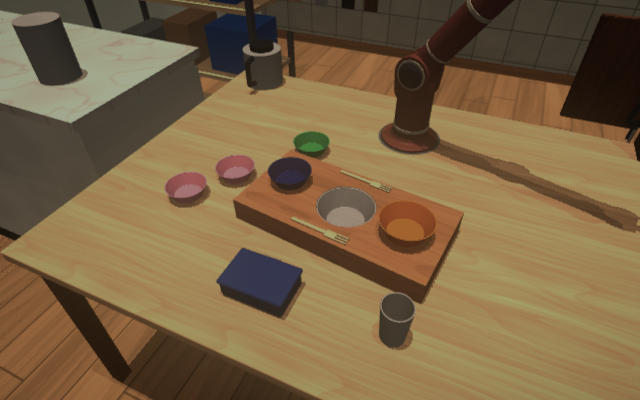

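View pics/top0.png

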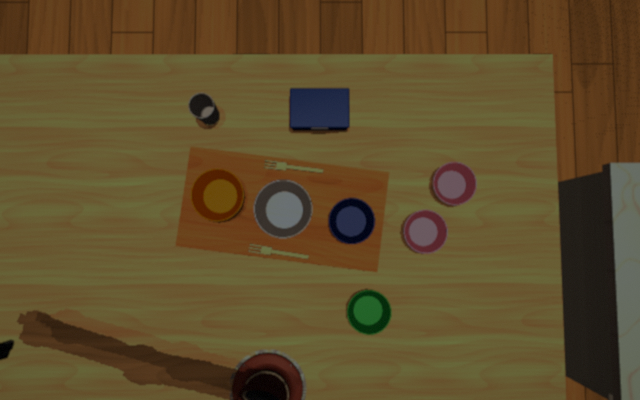

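The orange bowl is at top (218,195), the steel bowl at (284,209) and the navy bowl on the block at (351,221). Look-alikes are pink (454,184) and (424,231), green (369,312) and the navy lunchbox (320,110). By the description I choose navy (351,221) and orange (218,195).

```bash
cat > m.py <<'E'
from h import *
def ell(mask):
    cs,_=cv2.findContours(mask.astype(np.uint8),cv2.RETR_EXTERNAL,cv2.CHAIN_APPROX_NONE)
    c=max(cs,key=cv2.contourArea); return cv2.convexHull(c)[:,0,:] 
def circ(name,pts,z):
    P=ray(name,pts,z)[:,:2]
    A=np.c_[2*P,np.ones(len(P))]; s=np.linalg.lstsq(A,(P**2).sum(1),rcond=None)[0]
    return s[:2],np.sqrt(s[2]+s[0]**2+s[1]**2)
def masks(f):
    h=cv2.cvtColor(f,cv2.COLOR_RGB2HSV); H,S,V=[h[...,i].astype(int) for i in range(3)]
    return dict(orange=(H>8)&(H<22)&(S>215)&(V>60), navy=(H>105)&(H<130)&(S>90), steel=(S<70)&(V>50))
E
python3 - <<'E'
from m import *
f=viewer.grab_frame("top"); cv2.imwrite("pics/crop.png",cv2.resize(f[140:280,170:400,::-1],None,fx=3,fy=3))
h=cv2.cvtColor(f,cv2.COLOR_RGB2HSV)
for p in [(218,195),(197,195),(240,195),(183,215),(351,221),(332,221),(284,209),(258,209),(311,215)]: print(p,h[p[1],p[0]])
boxes=dict(orange=(185,165,250,228),navy=(322,192,382,250),steel=(248,175,318,243))
M=masks(f); Z=dict(orange=118,navy=110,steel=69)
for k,(a,b,c,d) in boxes.items():
    m=np.zeros(f.shape[:2],bool); m[b:d,a:c]=M[k][b:d,a:c]
    p=ell(m); print(k,circ("top",p,Z[k]),p.min(0),p.max(0))
print(ray("top",[[191,147],[389,172],[378,271],[177,246]],70))
E
```

```text
(218, 195) [ 20 226 106]
(197, 195) [ 11 255  84]
(240, 195) [ 11 255  78]
(183, 215) [ 13 195 106]
(351, 221) [114 119  71]
(332, 221) [115 220  22]
(284, 209) [ 95  14 111]
(258, 209) [15 57 54]
(311, 215) [16 89 92]
orange (array([539.93126736, 126.37513667]), np.float64(71.66213366086028)) [190 168] [243 221]
navy (array([ 469.62042109, -233.10709982]), np.float64(59.19813264129341)) [329 199] [373 242]
steel (array([505.88055252, -45.81305401]), np.float64(80.13179462394197)) [254 180] [311 237]
[[ 678.14880295  210.19207056   70.        ]
 [ 606.16876612 -342.43274167   70.        ]
 [ 332.38589804 -308.33481648   70.        ]
 [ 402.70270052  244.21266638   70.        ]]
```

View pics/crop.png

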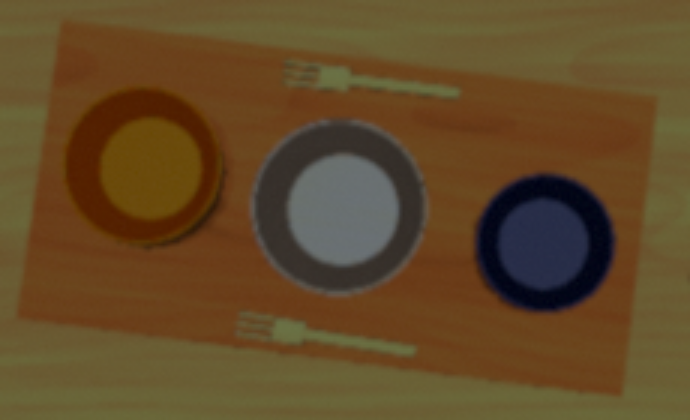

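The crop confirms one orange bowl (crop ~145,165), the steel bowl (340,207) and one navy bowl (545,243), all on the block. The block measures about 283 x 557 mm and orange R is 71.7, which fits the given sizes. Going above the orange bowl with shut fingers.

Request:
send_rows(claw=[0,0,0,0,0,0,0,0,0,0,0,0,0,0,0,0,0,0,0,0], xyz=[[0.0193,-0.0275,0],[0.0193,-0.0275,0],[0.0193,-0.0275,0],[0.0193,-0.0275,0],[0.0193,-0.0275,0],[0.0193,-0.0275,0],[0.0193,-0.0275,0],[0.0193,-0.0275,0],[0.0193,-0.0275,0],[0.0193,-0.0275,0],[0.0193,-0.0275,0],[0.0193,-0.0275,0],[0.0193,-0.0275,0],[0.0193,-0.0275,0],[0.0193,-0.0275,0],[0.0193,-0.0275,0],[0.0193,-0.0275,0],[0.0193,-0.0275,0],[0,0,0],[0,0,0]], delta_rot=[[0,0,0.006],[0,0,0.006],[0,0,0.006],[0,0,0.006],[0,0,0.006],[0,0,0.006],[0,0,0.006],[0,0,0.006],[0,0,0.006],[0,0,0.006],[0,0,0.006],[0,0,0.006],[0,0,0.006],[0,0,0.006],[0,0,0.006],[0,0,0.006],[0,0,0.006],[0,0,0.006],[0,0,0],[0,0,0]], newtons=40)

```text
clock: 1.82
ee_pos: [540.8, 122.8, 230.8]
orientation: [-0.0, 0.099, 0.995, -0.001]
force: [-0.4, 0.6, 0.3]
gripper_width: 0.004
grasp_force: 0.0
```

Request:
send_rows(claw=[0,0,0,0,0,0,0,0,0,0,0,0,0,0,0,0], xyz=[[0,0,-0.03],[0,0,-0.03],[0,0,-0.03],[0,0,-0.03],[0,0,-0.015],[0,0,-0.011],[0,0,0],[-0.002,-0.01,0],[-0.002,-0.01,0],[-0.002,-0.01,0],[-0.002,-0.01,0],[-0.002,-0.01,0],[-0.002,-0.01,0],[-0.002,-0.01,0],[-0.002,-0.01,0],[0,0,0]], delta_rot=[[0,0,0],[0,0,0],[0,0,0],[0,0,0],[0,0,0],[0,0,0],[0,0,0],[0,0,0],[0,0,0],[0,0,0],[0,0,0],[0,0,0],[0,0,0],[0,0,0],[0,0,0],[0,0,0]])

```text
clock: 3.15
ee_pos: [523.8, 42.7, 85.7]
orientation: [0.0, 0.098, 0.995, -0.001]
force: [0.6, 0.3, 1.3]
gripper_width: 0.004
grasp_force: 0.6
```

Run:
```python
from h import *
s=arm.get_state(); print(s["clock"],s["ee_pos"],s["force"],s["joint_pos"])
f=viewer.grab_frame("scene"); cv2.imwrite("pics/s1.png",cv2.resize(f[120:320,200:500,::-1],None,fx=2,fy=2))
```

```text
3.15 [523.84591346  42.69751027  85.68253456] [0.57257192 0.34979314 1.25344584] [-0.1277792   0.62221405  0.00589584  1.93817349 -0.00324141  0.58109698
  1.25410495]
```

View pics/s1.png

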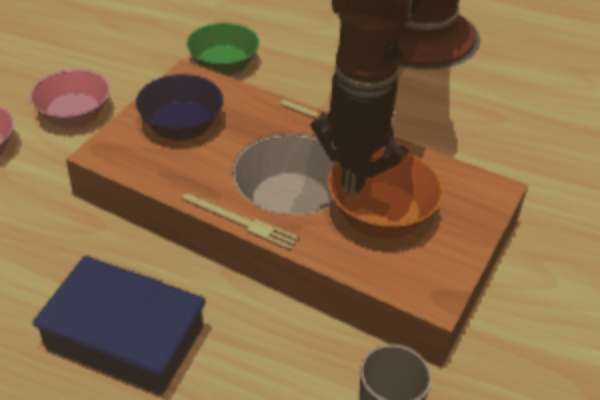

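The picture shows the fingers inside the orange bowl (crop 385,195) against its front wall; it slides flat toward the steel bowl (290,175). Going on.

Request:
send_rows(claw=[0,0,0,0,0,0,0,0,0,0,0,0], xyz=[[-0.002,-0.01,0],[-0.002,-0.01,0],[-0.002,-0.01,0],[-0.002,-0.01,0],[-0.002,-0.01,0],[-0.002,-0.01,-0.001],[-0.0016,-0.008,-0.002],[-0.0016,-0.008,-0.002],[-0.0016,-0.008,-0.002],[-0.0016,-0.008,-0.002],[0,0,0],[0,0,0]], delta_rot=[[0,0,0],[0,0,0],[0,0,0],[0,0,0],[0,0,0],[0,0,0],[0,0,0],[0,0,0],[0,0,0],[0,0,0],[0,0,0],[0,0,0]])

```text
clock: 4.2
ee_pos: [505.3, -46.9, 76.1]
orientation: [-0.0, 0.097, 0.995, -0.0]
force: [-0.0, 0.3, -0.4]
gripper_width: 0.001
grasp_force: 0.0
```

Run:
```python
from h import *
f=viewer.grab_frame("scene"); cv2.imwrite("pics/s2.png",cv2.resize(f[140:290,240:480,::-1],None,fx=2.5,fy=2.5))
```

```text
(no output)
```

View pics/s2.png

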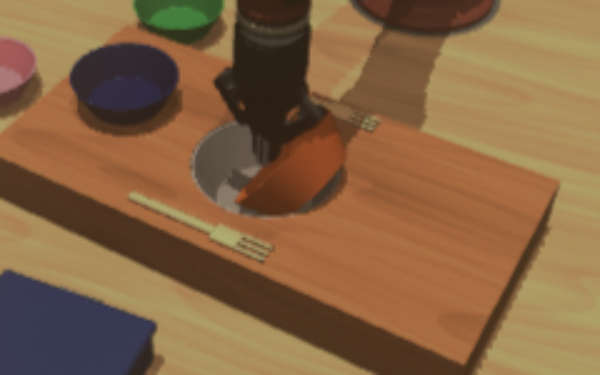

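The bowl has tipped: its leading rim is down in the steel bowl (crop 240,205) and its trailing rim is up at (330,125). I back the fingers off upward and look again.

Request:
send_rows(claw=[0,0,0,0,0,0,0,0,0], xyz=[[0,-0.005,0.01],[0,-0.005,0.02],[0,0,0.03],[0,0,0.03],[0,0,0.03],[0,0,0.03],[0,0,0],[0,0,0],[0,0,0]], delta_rot=[[0,0,0],[0,0,0],[0,0,0],[0,0,0],[0,0,0],[0,0,0],[0,0,0],[0,0,0],[0,0,0]])

```text
clock: 5.0
ee_pos: [505.1, -55.9, 226.4]
orientation: [-0.0, 0.096, 0.995, -0.0]
force: [-0.3, 0.7, -0.2]
gripper_width: 0.0
grasp_force: 0.0
```

Run:
```python
from h import *
f=viewer.grab_frame("scene"); a=cv2.resize(f[160:260,290:450],None,fx=2.5,fy=2.5)
g=viewer.grab_frame("wrist"); b=cv2.resize(g,(400,250))
t=viewer.grab_frame("top"); c=cv2.resize(t[150:270,190:382],(400,250))
cv2.imwrite("pics/s3.png",np.vstack([np.hstack([a,b]),np.hstack([c,c*0])])[:,:,::-1]); print(arm.get_state()["ee_pos"])
np.save("w3.npy",g)
```

```text
[504.6379688  -56.0112844  225.12173332]
```

View pics/s3.png

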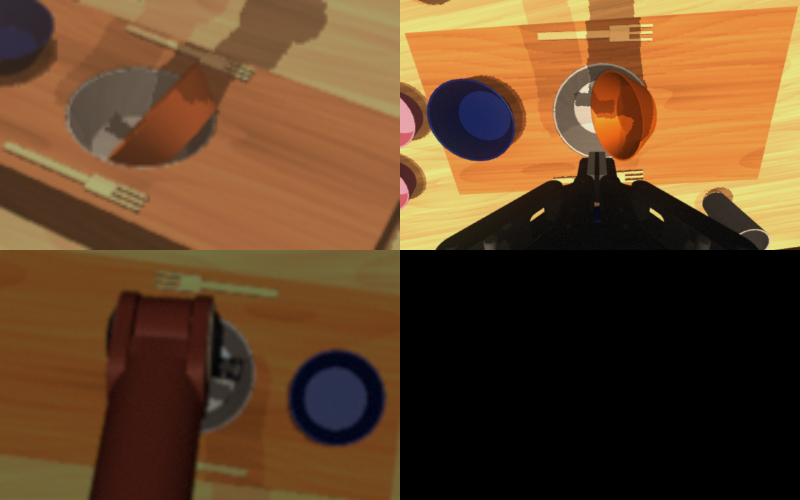

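Wrist view: the orange bowl lies tilted about 60° in the steel bowl, mouth toward -y, leaning on the +y lip. I enlarge both views to locate its raised rim.

Run:
```python
from m import *
f=viewer.grab_frame("scene"); g=viewer.grab_frame("wrist"); np.save("w3.npy",g); np.save("sc3.npy",f)
print(arm.get_state()["ee_pos"],viewer.get_calibration("wrist"))
a=cv2.resize(f[175:240,305:385],(400,325),interpolation=cv2.INTER_CUBIC)
b=cv2.resize(g[90:270,230:430],(400,360),interpolation=cv2.INTER_CUBIC)
o=np.zeros((360,800,3),np.uint8); o[:325,:400]=cv2.convertScaleAbs(a,alpha=1.6); o[:,400:]=b
cv2.imwrite("pics/s4.png",o[:,:,::-1])
```

```text
[504.92461321 -56.09664676 225.23660982] {'K': array([[299.10807653,   0.        , 314.75074513],
       [  0.        , 299.10807653, 199.62999579],
       [  0.        ,   0.        ,   1.        ]]), 'mount': array([[ 7.38829152e-04, -9.51325593e-01, -3.08186747e-01,
         7.80701158e+01],
       [ 9.99999693e-01,  7.83339392e-04, -2.07078550e-05,
         4.12118112e-01],
       [ 2.61114731e-04, -3.08186637e-01,  9.51325879e-01,
        -1.41581974e+02],
       [ 0.00000000e+00,  0.00000000e+00,  0.00000000e+00,
         1.00000000e+00]])}
```

View pics/s4.png

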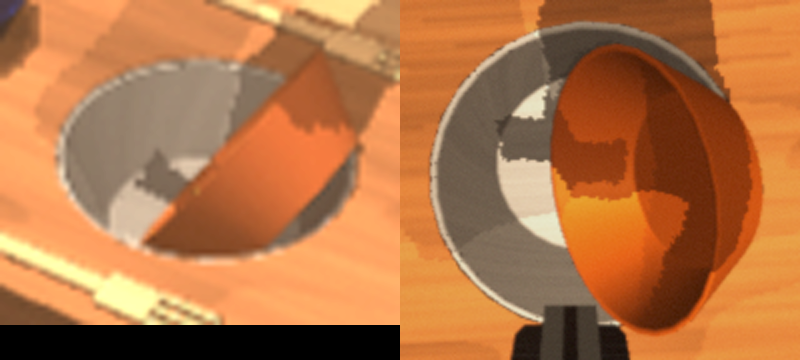

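The scene crop shows the mouth almost edge-on, from (150,243) to (320,55). In the wrist crop the mouth ellipse has its low edge at (552,165), high edge at (716,225) and side ends at (615,47) and (655,332). I cast these rays with the 144 mm rim diameter.

Run:
```python
from h import *
from scipy.optimize import brentq
px=lambda x,y:[230+(x-400)/2,90+y/2]
r=lambda p,z: ray("wrist",[p],z)[0]
lo,hi,a,b=px(552,165),px(716,225),px(615,47),px(655,332)
for zl in (20,30,40,50):
    L=r(lo,zl); zt=brentq(lambda z:np.linalg.norm(r(hi,z)-L)-144,zl+20,200); T=r(hi,zt)
    zc=brentq(lambda z:np.linalg.norm(r(a,z)-r(b,z))-144,-50,200)
    print(L,T,"tilt",np.degrees(np.arcsin((zt-zl)/144)),"zc",zc,(r(a,zc)+r(b,zc))/2,(L+T)/2, r(b,zc)-r(a,zc))
K,Rw,o=cam("scene")
for p in ([305+150/5,175+243/5],[305+320/5,175+55/5]): print([ray("scene",[p],z)[0].round() for z in (20,60,100,140)])
```

```text
[503.00560219 -65.96330593  20.        ] [511.06122746   0.84010752 147.31225728] tilt 62.14255111794051 zc 89.71299403687487 [512.82220806 -24.37899218  89.71299404] [507.03341483 -32.5615992   83.65612864] [143.957952    -3.47966304   0.        ]
[500.8654402  -65.23741651  30.        ] [506.71029266  -1.35927633 158.92408971] tilt 63.547784580578956 zc 89.71299403687487 [512.82220806 -24.37899218  89.71299404] [503.78786643 -33.29834642  94.46204485] [143.957952    -3.47966304   0.        ]
[498.72527821 -64.51152709  40.        ] [502.41049561  -3.53281021 170.39944501] tilt 64.89769077039135 zc 89.71299403687487 [512.82220806 -24.37899218  89.71299404] [500.56788691 -34.02216865 105.19972251] [143.957952    -3.47966304   0.        ]
[496.58511622 -63.78563768  50.        ] [498.15821798  -5.68232317 181.74797985] tilt 66.1938755206771 zc 89.71299403687487 [512.82220806 -24.37899218  89.71299404] [497.3716671  -34.73398042 115.87398992] [143.957952    -3.47966304   0.        ]
[array([535., -65.,  20.]), array([572., -51.,  60.]), array([610., -36., 100.]), array([647., -21., 140.])]
[array([344., -33.,  20.]), array([391., -20.,  60.]), array([437.,  -7., 100.]), array([484.,   7., 140.])]
```

The measured mouth tilt is about 62–64°, with the raised rim at (511, 0, 147). This fits the bowl lying on its front wall. I'll grip that rim, turn the bowl level over the steel bowl and let it down. First the pre-grasp, tilting the tool along the wall.

Request:
send_rows(claw=[0.04,0.04,0.04,0.04,0.04,0.04,0.04,0.04,0.04,0.04], xyz=[[0,0,0],[0,0,0],[0.001,0.0056,-0.009],[0.001,0.0056,-0.009],[0.001,0.0056,-0.009],[0.001,0.0056,-0.009],[0.001,0.0056,-0.009],[0.001,0.0056,-0.008],[0,0,0],[0,0,0]], delta_rot=[[0,0,0.095],[0,0,0.095],[0.112,0,0],[0.112,0,0],[0.112,0,0],[0.112,0,0],[0.112,0,0],[0.112,0,0],[0,0,0],[0,0,0]])

```text
clock: 6.08
ee_pos: [510.8, -24.1, 171.6]
orientation: [-0.002, 0.003, 0.944, 0.33]
force: [1.0, 1.3, 0.3]
gripper_width: 0.47
grasp_force: 0.0
```

Run:
```python
from h import *
s=arm.get_state(); q=s["orientation"]; print(s["ee_pos"],s["joint_pos"].round(2) if hasattr(s["joint_pos"],'round') else s["joint_pos"],s["gripper_width"])
print(R.from_quat([q[1],q[2],q[3],q[0]]).as_matrix().round(3))
g=viewer.grab_frame("wrist"); f=viewer.grab_frame("scene")
a=cv2.resize(g,(480,300)); b=cv2.resize(f[150:250,300:406],(318,300))
cv2.imwrite("pics/s5.png",np.hstack([a,b])[:,:,::-1])
```

```text
[510.84038002 -24.06451473 171.55129579] [ 0.6   0.65 -0.38  1.83 -0.52  0.96  2.19] 0.47013858331854164
[[-1.     0.008 -0.001]
 [ 0.005  0.783  0.622]
 [ 0.006  0.622 -0.783]]
```

View pics/s5.png

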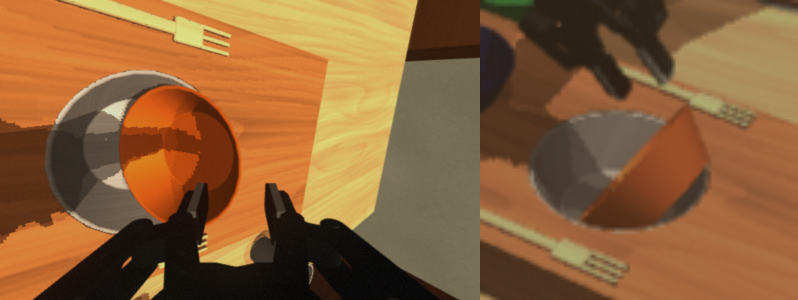

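The fingertips at (203,185) and (270,185) straddle the raised rim at about (238,160), so I go in along the wall and close gently.

Request:
send_rows(claw=[0.04,0.04,0.04,0.04,0.04,0.04,0.04,0.0,0.0,0.0,0.0,0.0,0.0,0.0], xyz=[[0,0.0064,-0.00775],[0,0.0064,-0.00775],[0,0.0064,-0.00775],[0,0.0064,-0.00775],[0,0.0064,-0.00775],[0,0.0064,-0.00775],[0,0,0],[0,0,0],[0,0,0],[0,0,0],[0,0,0],[0,0,0],[0,0,0],[0,0,0]], delta_rot=[[0,0,0],[0,0,0],[0,0,0],[0,0,0],[0,0,0],[0,0,0],[0,0,0],[0,0,0],[0,0,0],[0,0,0],[0,0,0],[0,0,0],[0,0,0],[0,0,0]], newtons=20)

```text
clock: 7.35
ee_pos: [511.7, 14.9, 127.0]
orientation: [-0.0, 0.002, 0.944, 0.329]
force: [-1.0, -3.6, 4.2]
gripper_width: 0.067
grasp_force: 20.0
```

Gripped (about 5.7 mm opening, 20 N). I compute the arc that turns the bowl level.

Run:
```python
import numpy as np
th=np.radians(64)*(1-np.arange(19)/18); s=np.linspace(0,1,19)
Cy=12-59.5*s; Cz=62.5-5.5*s+8*np.sin(np.pi*s); Cx=511.5-6*s
y=Cy+59.2*np.cos(th)-25.4*np.sin(th); z=Cz+59.2*np.sin(th)+25.4*np.cos(th)
print(np.c_[np.diff(Cx),np.diff(y),np.diff(z)].round(1).tolist()); print(y[[0,-1]],z[[0,-1]],z.max(),np.radians(64)/18)
```

```text
[[-0.3, 0.7, 0.8], [-0.3, 0.7, 0.5], [-0.3, 0.6, 0.2], [-0.3, 0.6, -0.2], [-0.3, 0.5, -0.6], [-0.3, 0.4, -1.0], [-0.3, 0.3, -1.5], [-0.3, 0.2, -1.9], [-0.3, 0.0, -2.4], [-0.3, -0.1, -2.8], [-0.3, -0.2, -3.2], [-0.3, -0.4, -3.7], [-0.3, -0.6, -4.0], [-0.3, -0.8, -4.4], [-0.3, -1.0, -4.7], [-0.3, -1.2, -5.0], [-0.3, -1.4, -5.2], [-0.3, -1.6, -5.3]]
[15.12220311 11.7       ] [126.84323467  82.4       ] 128.23685457368268 0.062056151182020604
```

Request:
send_rows(claw=[0,0,0,0,0,0,0,0,0,0,0,0,0,0,0,0,0,0,0,0], xyz=[[-0.0003,0.0007,0.0008],[-0.0003,0.0007,0.0005],[-0.0003,0.0006,0.0002],[-0.0003,0.0006,-0.0002],[-0.0003,0.0005,-0.0006],[-0.0003,0.0004,-0.001],[-0.0003,0.0003,-0.0015],[-0.0003,0.0002,-0.0019],[-0.0003,0,-0.0024],[-0.0003,-0.0001,-0.0028],[-0.0003,-0.0002,-0.0032],[-0.0003,-0.0004,-0.0037],[-0.0003,-0.0006,-0.004],[-0.0003,-0.0008,-0.0044],[-0.0003,-0.001,-0.0047],[-0.0003,-0.0012,-0.005],[-0.0003,-0.0014,-0.0052],[-0.0003,-0.0016,-0.0053],[0,0,0],[0,0,0]], delta_rot=[[-0.062,0,0],[-0.062,0,0],[-0.062,0,0],[-0.062,0,0],[-0.062,0,0],[-0.062,0,0],[-0.062,0,0],[-0.062,0,0],[-0.062,0,0],[-0.062,0,0],[-0.062,0,0],[-0.062,0,0],[-0.062,0,0],[-0.062,0,0],[-0.062,0,0],[-0.062,0,0],[-0.062,0,0],[-0.062,0,0],[0,0,0],[0,0,0]])

```text
clock: 9.02
ee_pos: [505.5, 14.8, 81.0]
orientation: [-0.001, -0.001, 0.976, -0.219]
force: [0.5, -0.5, -0.9]
gripper_width: 0.058
grasp_force: 19.7
```

Run:
```python
from h import *
s=arm.get_state(); print(s["ee_pos"],s["joint_pos"],s["gripper_width"],s["grasp_force"])
g=viewer.grab_frame("wrist"); f=viewer.grab_frame("scene")
a=cv2.resize(g,(480,300)); b=cv2.resize(f[150:250,300:406],(318,300))
cv2.imwrite("pics/s6.png",np.hstack([a,b])[:,:,::-1])
```

```text
[505.52949004  14.80803354  80.98590344] [-0.61961722  0.72876818  0.46578052  1.96709403  0.21405938  0.62447021
  1.14750164] 0.05837952554293849 19.7443192229548
```

View pics/s6.png

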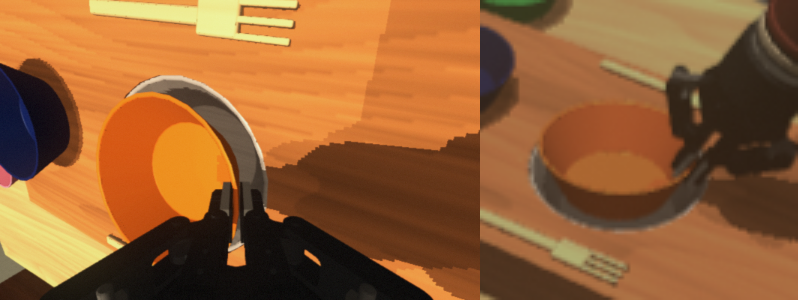

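The scene crop shows the orange bowl level in the mouth of the steel bowl (620,155), held at the +y rim. I release it and withdraw along the tool axis.

Request:
send_rows(claw=[0.02,0.02,0.02,0.022,0.022,0.022,0.022,0.022,0.022,0,0,0], xyz=[[0,-0.001,0.002],[0,-0.001,0.002],[0,0,0],[0,0,0],[0,0.007,0.014],[0,0.007,0.014],[0,0.01,0.02],[0,0.01,0.02],[0,0,0.03],[0,0,0.03],[0,0,0],[0,0,0]], delta_rot=[[0,0,0],[0,0,0],[0,0,0],[0,0,0],[0,0,0],[0,0,0],[0,0,0],[0,0,0],[0.11,0,0],[0.11,0,0],[0.11,0,0],[0.11,0,0]])

```text
clock: 10.12
ee_pos: [507.9, 43.8, 217.9]
orientation: [0.004, 0.001, 1.0, 0.0]
force: [-0.3, -1.5, -1.6]
gripper_width: -0.0
grasp_force: 0.0
```

Run:
```python
from m import *
s=arm.get_state(); print(s["ee_pos"],s["orientation"])
f=viewer.grab_frame("wrist"); np.save("w7.npy",f)
M=masks(f)["orange"].astype(np.uint8)
n,l,st,c=cv2.connectedComponentsWithStats(M); print(st[1:][st[1:,4]>300], c[1:][st[1:,4]>300])
g=viewer.grab_frame("scene")
cv2.imwrite("pics/s7.png",np.hstack([cv2.resize(f,(480,300)),cv2.resize(g[150:250,300:406],(318,300))])[:,:,::-1])
```

```text
[507.90548643  43.75865052 217.90087457] [3.92914516e-03 1.43729676e-03 9.99991159e-01 4.20617008e-04]
[[  159   111   139   134 11436]] [[226.55360266 179.7896992 ]]
```

View pics/s7.png

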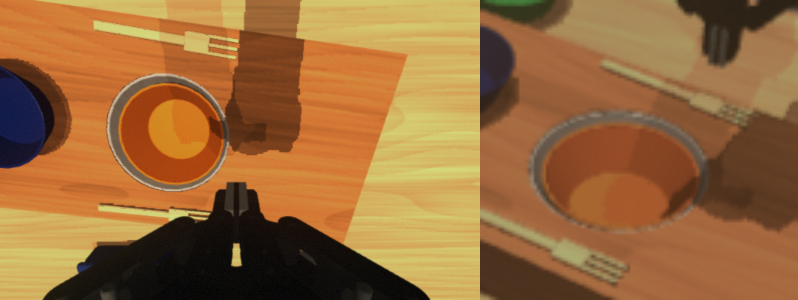

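This shows the orange bowl dropped in and concentric in the steel bowl (wrist 170,133). Now pressing it at its centre. All ten views are used up, so the rest is checked by numbers.

Request:
send_rows(claw=[0,0,0,0,0,0,0,0,0,0,0,0,0], xyz=[[-0.0005,-0.0182,0],[-0.0005,-0.0182,0],[-0.0005,-0.0182,-0.01],[-0.0005,-0.0182,-0.02],[-0.0005,-0.0182,-0.03],[0,0,-0.03],[0,0,-0.03],[0,0,-0.03],[0,0,-0.02],[0,0,-0.01],[0,0,-0.006],[0,0,0],[0,0,0]], delta_rot=[[0,0,0],[0,0,0],[0,0,0],[0,0,0],[0,0,0],[0,0,0],[0,0,0],[0,0,0],[0,0,0],[0,0,0],[0,0,0],[0,0,0],[0,0,0]])

```text
clock: 11.3
ee_pos: [504.2, -46.5, 29.0]
orientation: [0.001, 0.001, 1.0, -0.002]
force: [-0.6, 0.7, 0.0]
gripper_width: 0.001
grasp_force: 0.0
```

Request:
send_rows(claw=[0,0,0,0,0,0,0], xyz=[[0,0,-0.002],[0,0,-0.002],[0,0,-0.001],[0,0,-0.001],[0,0,-0.001],[0,0,0],[0,0,0]], delta_rot=[[0,0,0],[0,0,0],[0,0,0],[0,0,0],[0,0,0],[0,0,0],[0,0,0]])

```text
clock: 11.88
ee_pos: [503.9, -46.5, 22.1]
orientation: [0.0, 0.001, 1.0, -0.002]
force: [-1.1, -0.4, 5.0]
gripper_width: -0.001
grasp_force: 2.6
```

Request:
send_rows(claw=[0,0,0,0,0,0,0,0], xyz=[[0,0,-0.001],[0,0,-0.001],[0,0,0],[0,0,0],[0,0,0],[0,0,0],[0,0,0],[0,0,0]], delta_rot=[[0,0,0],[0,0,0],[0,0,0],[0,0,0],[0,0,0],[0,0,0],[0,0,0],[0,0,0]])

```text
clock: 12.55
ee_pos: [503.9, -46.5, 22.0]
orientation: [0.001, 0.002, 1.0, -0.002]
force: [-4.1, 0.8, 20.0]
gripper_width: 0.002
grasp_force: 10.4
```

Pressed with 20 N at z 22 (floor expected at 23), so it is home. Lifting off and re-measuring the navy bowl from the wrist.

Request:
send_rows(claw=[0,0,0,0,0,0,0.04,0.04,0.04,0.04,0.04], xyz=[[0,0,0.01],[0,0,0.03],[0,0,0.035],[0,0,0.035],[-0.004,-0.024,0.035],[-0.004,-0.024,0.03],[-0.004,-0.024,0.03],[-0.004,-0.024,0],[-0.004,-0.024,0],[-0.004,-0.024,0],[0,0,0]], delta_rot=[[0,0,0],[0,0,0],[0,0,0],[0,0,0],[0,0,0],[0,0,0],[0,0,0],[0,0,0],[0,0,0],[0,0,0],[0,0,0]])

```text
clock: 13.47
ee_pos: [477.7, -196.5, 224.4]
orientation: [0.0, 0.006, 1.0, -0.004]
force: [-0.4, -0.8, 0.4]
gripper_width: 0.469
grasp_force: 0.0
```

Run:
```python
from m import *
s=arm.get_state(); print(s["ee_pos"],s["orientation"])
C=cam("wrist"); f=viewer.grab_frame("wrist"); np.save("w8.npy",f)
h=cv2.cvtColor(f,cv2.COLOR_RGB2HSV); m=((h[...,0]>105)&(h[...,0]<130)&(h[...,1]>120)&(h[...,2]>25)).astype(np.uint8)
n,l,st,c=cv2.connectedComponentsWithStats(m)
for i in range(1,n):
    if st[i,4]>500:
        print(st[i],c[i]); print(circ("wrist",ell(l==i),110))
fl=viewer.grab_frame("top"); M=masks(fl)["navy"].copy(); M[:192]=0; M[250:]=0; M[:,:322]=0; M[:,382:]=0
print("top",circ("top",ell(M),110))
o=(masks(f)["orange"]).astype(np.uint8); n,l,st,c=cv2.connectedComponentsWithStats(o)
for i in range(1,n):
    if st[i,4]>1500: print(st[i],circ("wrist",ell(l==i),66))
```

```text
[ 477.71297282 -196.4675031   224.40844352] [ 1.47077230e-04  5.98896805e-03  9.99972088e-01 -4.46471803e-03]
[ 236  123   95  126 6078] [281.23527476 199.69792695]
(array([ 476.51925716, -219.87265254]), np.float64(54.49102827245372))
top (array([ 464.11562869, -244.24417532]), np.float64(47.852433367268766))
[  393   142   134   125 11781] (array([507.95711936, -38.67165285]), np.float64(69.52934661900117))
```

Run:
```python
from m import *
C=cam("wrist")
def fit(m,z,box=None,C=C):
    n,l,st,c=cv2.connectedComponentsWithStats(m.astype(np.uint8)); i=1+np.argmax(st[1:,4])
    P=ray("wrist",ell(l==i),z,C)[:,:2]
    for _ in range(6):
        s=np.linalg.lstsq(np.c_[2*P,np.ones(len(P))],(P**2).sum(1),rcond=None)[0]; r=np.sqrt(s[2]+s[0]**2+s[1]**2)
        d=np.abs(np.hypot(*(P-s[:2]).T)-r); k=d<max(2.5,2*np.median(d)); P=P[k]
    print(st[i],s[:2].round(1),r.round(1),"n",len(P),d.mean().round(2))
f=np.load("w8.npy"); F=f.astype(int); 
b=(F[...,2]>F[...,0]+3); b[300:]=0; fit(b,110)
fl=b&(F[...,2]>F[b][:,2].max()*0.5); fit(fl,75)
print(F[185,270],F[185,240],F[185,300])
h=cv2.cvtColor(f,cv2.COLOR_RGB2HSV)
for row in (205,): print([(x,tuple(h[row,x])) for x in range(372,545,8)])
# from w7: vertical tool at (507.9,43.76,217.9)
g=np.load("w7.npy"); c=viewer.get_calibration("wrist"); T=np.eye(4); T[:3,:3]=R.from_quat([0.0014,1,0.0004,0.0039]).as_matrix(); T[:3,3]=[507.9,43.76,217.9]; M=T@c["mount"]
C7=(np.array(c["K"]),M[:3,:3],M[:3,3])
hg=cv2.cvtColor(g,cv2.COLOR_RGB2HSV); fit(masks(g)["orange"],66,C=C7); fit((hg[...,1]>200)&(hg[...,0]>14)&(hg[...,0]<25)&(hg[...,2]>150),23,C=C7)
```

```text
[  204   117   139   134 14202] [ 473.  -227.8] 61.1 n 55 0.15
[ 237  137   77   82 3914] [ 473.7 -228.1] 41.3 n 36 0.21
[33 37 68] [48 53 93] [21 18 40]
[(372, (np.uint8(12), np.uint8(193), np.uint8(161))), (380, (np.uint8(15), np.uint8(176), np.uint8(226))), (388, (np.uint8(16), np.uint8(81), np.uint8(116))), (396, (np.uint8(11), np.uint8(224), np.uint8(206))), (404, (np.uint8(12), np.uint8(223), np.uint8(226))), (412, (np.uint8(18), np.uint8(215), np.uint8(233))), (420, (np.uint8(18), np.uint8(221), np.uint8(233))), (428, (np.uint8(17), np.uint8(217), np.uint8(234))), (436, (np.uint8(17), np.uint8(215), np.uint8(234))), (444, (np.uint8(17), np.uint8(217), np.uint8(234))), (452, (np.uint8(18), np.uint8(217), np.uint8(234))), (460, (np.uint8(17), np.uint8(220), np.uint8(233))), (468, (np.uint8(17), np.uint8(219), np.uint8(234))), (476, (np.uint8(17), np.uint8(218), np.uint8(234))), (484, (np.uint8(10), np.uint8(230), np.uint8(195))), (492, (np.uint8(10), np.uint8(233), np.uint8(194))), (500, (np.uint8(11), np.uint8(234), np.uint8(193))), (508, (np.uint8(10), np.uint8(234), np.uint8(193))), (516, (np.uint8(10), np.uint8(231), np.uint8(195))), (524, (np.uint8(14), np.uint8(223), np.uint8(231))), (532, (np.uint8(16), np.uint8(69), np.uint8(136))), (540, (np.uint8(13), np.uint8(186), np.uint8(232)))]
[  159   111   139   134 11436] [507.9 -43.1] 69.6 n 53 0.2
[ 198  133   80   79 4233] [508.8 -44.2] 45.6 n 40 0.25
```

Wrist fits agree on rim and floor: navy at (473,-228), orange at (508,-43). To avoid a second tip-over I'll hold the navy bowl by its trailing (-y) wall and slide it flat.

Request:
send_rows(claw=[0.04,0.04,0.04,0.04,0.04,0.04,0.04,0.04,0.04,0.04], xyz=[[-0.0009,-0.0222,0],[-0.0009,-0.0222,0],[-0.0009,-0.0222,0],[-0.0009,-0.0222,0],[-0.0009,-0.0222,0],[0,0,-0.026],[0,0,-0.026],[0,0,-0.025],[0,0,0],[0,0,0]], delta_rot=[[0.091,0,0],[0.091,0,0],[0.091,0,0],[0.091,0,0],[0.091,0,0],[0,0,0],[0,0,0],[0,0,0],[0,0,0],[0,0,0]])

```text
clock: 14.4
ee_pos: [475.5, -298.8, 145.8]
orientation: [-0.002, 0.001, 0.974, 0.225]
force: [0.5, -0.2, 1.0]
gripper_width: 0.469
grasp_force: 0.0
```

Run:
```python
from m import *
s=arm.get_state(); print(s["ee_pos"],s["orientation"],s["joint_pos"])
q=s["orientation"]; Rt=R.from_quat([q[1],q[2],q[3],q[0]]).as_matrix(); print(Rt.round(3))
C=cam("wrist"); f=viewer.grab_frame("wrist").astype(int); b=(f[...,2]>f[...,0]+3); b[300:]=0
n,l,st,c=cv2.connectedComponentsWithStats(b.astype(np.uint8)); i=1+np.argmax(st[1:,4]); print(st[i])
P=ray("wrist",ell(l==i),110,C)[:,:2]
for _ in range(6):
    s_=np.linalg.lstsq(np.c_[2*P,np.ones(len(P))],(P**2).sum(1),rcond=None)[0]; r=np.sqrt(s_[2]+s_[0]**2+s_[1]**2); d=np.abs(np.hypot(*(P-s_[:2]).T)-r); P=P[d<max(2.5,2*np.median(d))]
print(s_[:2],r,len(P))
```

```text
[ 475.45677243 -298.84868626  145.84863539] [-1.64039597e-03  5.24481143e-04  9.74294493e-01  2.25271556e-01] [ 0.6199619   0.72896462  0.1456826   1.57349641 -0.45451327  1.21021562
  2.55588463]
[[-1.     0.002 -0.003]
 [ 0.     0.899  0.439]
 [ 0.003  0.439 -0.899]]
[  294   124   142   164 16882]
[ 470.95884145 -235.69202584] 61.31123587399233 46
```

Request:
send_rows(claw=[0.04,0.04,0.04,0.04,0.04,0.04,0.04,0.04,0.04,0.04], xyz=[[-0.004,-0.01,0],[0,0,0],[0,0,0],[0,0.005,-0.0103],[0,0.005,-0.0103],[0,0.005,-0.0103],[0,0.005,-0.0103],[0,0.005,-0.0103],[0,0,0],[0,0,0]], delta_rot=[[0,0,0],[0,0,0],[0,0,0],[0,0,0],[0,0,0],[0,0,0],[0,0,0],[0,0,0],[0,0,0],[0,0,0]])

```text
clock: 15.28
ee_pos: [471.5, -285.8, 95.6]
orientation: [-0.0, 0.001, 0.975, 0.224]
force: [-0.5, 0.1, 0.8]
gripper_width: 0.469
grasp_force: 0.0
```

Request:
send_rows(claw=[0,0,0,0,0,0,0,0], xyz=[[0,0,0],[0,0,0],[0,0,0],[0,0,0],[0,0,0],[0,0,0],[0,0,0],[0,0,0]], delta_rot=[[0,0,0],[0,0,0],[0,0,0],[0,0,0],[0,0,0],[0,0,0],[0,0,0],[0,0,0]], newtons=20)

```text
clock: 15.95
ee_pos: [471.8, -286.6, 95.6]
orientation: [0.0, 0.001, 0.975, 0.223]
force: [1.7, -1.5, 4.9]
gripper_width: 0.033
grasp_force: 21.1
```

```bash
cat > nav.py <<'E'
from m import *
s=arm.get_state(); print(s["ee_pos"],s["force"],s["gripper_width"],s["grasp_force"])
def fit(name,m,z,C):
    n,l,st,c=cv2.connectedComponentsWithStats(m.astype(np.uint8)); i=1+np.argmax(st[1:,4])
    P=ray(name,ell(l==i),z,C)[:,:2]
    for _ in range(6):
        s=np.linalg.lstsq(np.c_[2*P,np.ones(len(P))],(P**2).sum(1),rcond=None)[0]; r=np.sqrt(s[2]+s[0]**2+s[1]**2)
        d=np.abs(np.hypot(*(P-s[:2]).T)-r); P=P[d<max(2.5,2*np.median(d))]
    print(name,z,st[i],s[:2].round(1),r.round(1),len(P),d.mean().round(2)); return s[:2]
def navy(name,z,box):
    C=cam(name); f=viewer.grab_frame(name).astype(int); b=(f[...,2]>f[...,0]+3); a=np.zeros_like(b); x0,y0,x1,y1=box; a[y0:y1,x0:x1]=b[y0:y1,x0:x1]
    return fit(name,a,z,C)
E
python3 - <<'E'
from nav import *
navy("wrist",110,(200,60,520,300)); navy("scene",110,(255,140,330,200))
E
```

```text
[ 471.83113779 -286.55599241   95.63319839] [ 1.67751218 -1.52687166  4.928384  ] 0.03292567617447714 21.08368546469137
wrist 110 [  311   130   176   170 22155] [ 468.2 -234.7] 62.1 36 0.46
scene 110 [277 169  29  14 275] [ 497.5 -214.7] 35.5 11 0.72
```

Held with 21 N. Now sliding along the block, (37, 188) mm.

Request:
send_rows(claw=[0,0,0,0,0,0,0,0,0,0,0,0,0,0,0,0,0,0,0,0], xyz=[[0.001,0.005,0.0005],[0.002,0.0102,0],[0.002,0.0102,0],[0.002,0.0102,0],[0.002,0.0102,0],[0.002,0.0102,0],[0.002,0.0102,0],[0.002,0.0102,0],[0.002,0.0102,0],[0.002,0.0102,0],[0.002,0.0102,0],[0.002,0.0102,0],[0.002,0.0102,0],[0.002,0.0102,0],[0.002,0.0102,0],[0.002,0.0102,0],[0.002,0.0102,0],[0.002,0.0102,0],[0.002,0.0102,0],[0,0,0]], delta_rot=[[0,0,0],[0,0,0],[0,0,0],[0,0,0],[0,0,0],[0,0,0],[0,0,0],[0,0,0],[0,0,0],[0,0,0],[0,0,0],[0,0,0],[0,0,0],[0,0,0],[0,0,0],[0,0,0],[0,0,0],[0,0,0],[0,0,0],[0,0,0]])

```text
clock: 17.72
ee_pos: [508.5, -93.6, 95.9]
orientation: [-0.001, -0.001, 0.974, 0.225]
force: [0.2, 0.4, -2.0]
gripper_width: 0.036
grasp_force: 18.9
```

Run:
```python
from nav import *
navy("wrist",110,(200,60,560,300)); navy("scene",110,(300,150,400,240))
```

```text
[508.47278108 -93.56064714  95.85837848] [ 0.22107508  0.38997814 -2.01897311] 0.036170286932146 18.8782548009317
wrist 110 [  311   129   173   171 21948] [503.4 -43.2] 61.2 43 0.58
scene 110 [331 193  32  18 392] [534.2 -32.3] 36.6 12 0.75
```

Still held and level, weight on the gripper, close to centre. Lowering, then releasing.

Request:
send_rows(claw=[0,0,0,0,0,0], xyz=[[0.0015,-0.003,-0.003],[0,0,-0.003],[0,0,-0.003],[0,0,-0.003],[0,0,0],[0,0,0]], delta_rot=[[0,0,0],[0,0,0],[0,0,0],[0,0,0],[0,0,0],[0,0,0]])

```text
clock: 18.32
ee_pos: [509.5, -100.4, 83.3]
orientation: [-0.001, 0.002, 0.975, 0.224]
force: [0.1, 0.4, -1.3]
gripper_width: 0.034
grasp_force: 18.9
```

Request:
send_rows(claw=[0.02,0.02,0.02,0.022,0.022,0.022,0.022,0.022,0.022,0,0,0,0], xyz=[[0,0.001,0.002],[0,0.001,0.002],[0,0,0],[0,0,0],[0,-0.007,0.014],[0,-0.007,0.014],[0,-0.01,0.02],[0,-0.01,0.02],[0,0,0.03],[0,0,0.03],[0,0,0],[0,0,0],[0,0,0]], delta_rot=[[0,0,0],[0,0,0],[0,0,0],[0,0,0],[0,0,0],[0,0,0],[0,0,0],[0,0,0],[-0.114,0,0],[-0.114,0,0],[-0.114,0,0],[-0.113,0,0],[0,0,0]])

```text
clock: 19.4
ee_pos: [511.4, -123.9, 216.6]
orientation: [0.001, -0.006, 1.0, -0.001]
force: [1.2, 2.0, -0.6]
gripper_width: -0.002
grasp_force: 0.0
```

Run:
```python
from nav import *
print(s["orientation"])
C=cam("wrist"); f=viewer.grab_frame("wrist"); F=f.astype(int); b=(F[...,2]>F[...,0]+3); b[300:]=0
n,l,st,c=cv2.connectedComponentsWithStats(b.astype(np.uint8)); i=1+np.argmax(st[1:,4]); b=l==i
fit("wrist",b,63,C); V=F[...,2]; fl=b&(V>0.5*V[b].max()); fit("wrist",fl,28,C)
m=masks(f)["orange"]; m[300:]=0; fit("wrist",m|b,66,C)
```

```text
[ 511.40292743 -123.90617716  216.63552718] [ 1.17763481  2.02161383 -0.56458786] -0.0015457879161605284 0.0
[ 1.19658607e-03 -5.60255965e-03  9.99983122e-01 -9.66626715e-04]
wrist 63 [  331   119   121   118 11072] [508.8 -46.8] 61.2 54 0.13
wrist 28 [ 349  138   72   71 3020] [509.9 -45.8] 41.0 29 0.39
wrist 66 [  324   109   140   135 13998] [507.3 -45.1] 69.5 49 0.2
```

The navy fit (R 61.2 at nested height, within about 2 mm of the orange) says it is in. Pressing.

Request:
send_rows(claw=[0,0,0,0,0,0,0,0,0,0,0,0,0], xyz=[[-0.001,0.0155,0],[-0.001,0.0155,0],[-0.001,0.0155,-0.01],[0,0.0155,-0.02],[0,0.0155,-0.03],[0,0,-0.03],[0,0,-0.03],[0,0,-0.03],[0,0,-0.02],[0,0,-0.008],[0,0,-0.003],[0,0,0],[0,0,0]], delta_rot=[[0,0,0],[0,0,0],[0,0,0],[0,0,0],[0,0,0],[0,0,0],[0,0,0],[0,0,0],[0,0,0],[0,0,0],[0,0,0],[0,0,0],[0,0,0]])

```text
clock: 20.53
ee_pos: [507.6, -55.7, 35.5]
orientation: [0.001, 0.002, 1.0, -0.002]
force: [-0.4, 0.2, 0.6]
gripper_width: -0.001
grasp_force: 0.0
```

Request:
send_rows(claw=[0,0,0,0,0,0], xyz=[[0,0,-0.002],[0,0,-0.002],[0,0,-0.001],[0,0,-0.001],[0,0,0],[0,0,0]], delta_rot=[[0,0,0],[0,0,0],[0,0,0],[0,0,0],[0,0,0],[0,0,0]])

```text
clock: 21.03
ee_pos: [506.8, -54.8, 28.7]
orientation: [0.0, 0.001, 1.0, -0.002]
force: [0.4, 0.3, 0.4]
gripper_width: 0.002
grasp_force: 0.0
```

Request:
send_rows(claw=[0,0,0,0,0,0,0,0], xyz=[[0,0.004,0.001],[0,0.004,0],[0,0,-0.001],[0,0,-0.001],[0,0,-0.001],[0,0,-0.001],[0,0,0],[0,0,0]], delta_rot=[[0,0,0],[0,0,0],[0,0,0],[0,0,0],[0,0,0],[0,0,0],[0,0,0],[0,0,0]])

```text
clock: 21.7
ee_pos: [506.8, -46.4, 27.1]
orientation: [0.0, 0.001, 1.0, -0.001]
force: [-3.8, 1.7, 12.8]
gripper_width: 0.001
grasp_force: 6.5
```

Request:
send_rows(claw=[0,0,0,0,0,0,0], xyz=[[0,0,-0.001],[0,0,0],[0,0,0],[0,0,0],[0,0,0],[0,0,0],[0,0,0]], delta_rot=[[0,0,0],[0,0,0],[0,0,0],[0,0,0],[0,0,0],[0,0,0],[0,0,0]])

```text
clock: 22.28
ee_pos: [506.8, -46.4, 27.0]
orientation: [0.0, 0.001, 1.0, -0.001]
force: [-4.8, 2.5, 20.7]
gripper_width: 0.003
grasp_force: 10.4
```

Request:
send_rows(claw=[0,0,0,0,0,0,0,0,0,0,0,0], xyz=[[0,0,0.003],[0,0,0.01],[0,0,0.03],[0,0,0.03],[0,0,0.03],[0,0,0.03],[0,0,0.03],[0,0,0.03],[0,0,0],[0,0,0],[0,0,0],[0,0,0]], delta_rot=[[0,0,0],[0,0,0],[0,0,0],[0,0,0],[0,0,0],[0,0,0],[0,0,0],[0,0,0],[0,0,0],[0,0,0],[0,0,0],[0,0,0]])

```text
clock: 23.28
ee_pos: [505.6, -46.7, 216.3]
orientation: [-0.002, 0.001, 1.0, -0.002]
force: [-0.5, 0.3, -0.7]
gripper_width: 0.001
grasp_force: 0.0
```

Run:
```python
from nav import *
C=cam("wrist"); f=viewer.grab_frame("wrist"); F=f.astype(int); b=(F[...,2]>F[...,0]+3); b[300:]=0
n,l,st,c=cv2.connectedComponentsWithStats(b.astype(np.uint8)); i=1+np.argmax(st[1:,4]); b=l==i
fit("wrist",b,63,C); V=F[...,2]; fl=b&(V>0.5*V[b].max()); fit("wrist",fl,28,C)
m=masks(f)["orange"]; m[300:]=0; fit("wrist",m|b,66,C)
```

```text
[505.6401641  -46.70364158 216.34752891] [-0.52653093  0.32896894 -0.67148866] 0.0008729869177173346 0.0
wrist 63 [  256   125   120   117 10857] [508.8 -46.4] 61.2 46 0.11
wrist 28 [ 280  171   68   43 1476] [510.6 -46.5] 40.3 14 0.17
wrist 66 [  249   115   139   132 13505] [507.  -43.9] 69.3 46 0.29
```

```bash
python3 -c "
from bench import arm; print(arm.hand_in())"
```

```text
the job is handed in; nothing more can be done
None
```

The nest is done and handed in: orange is in the steel bowl and navy in the orange, each pressed home with about 20 N. The final wrist fits put the two within about 3 mm of concentric. The orange tipped over as I pushed it in, so I gripped its rim, turned it level above the hole and dropped it in. I slid the navy bowl across held by its rim, then lowered and dropped it in. I never moved the arm to the bystanders, but I didn't re-measure them.

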